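# Prop the vial heater's lid open on its folding stay

## Robot

A 6-joint arm with a two-finger parallel gripper is mounted at the origin on the work surface. World frame = base frame: x ahead of the robot, y to its left, z up, the work surface at z = 0. Lengths are in m, angles in rad, forces in N, time in s.
With the tool pointing down it reaches from about 0.425 to 0.95 m from the base axis. Payload 3.5 kg.
Tool frame: the origin (TCP) lies at the very end of the fingers, on their centre line; the grasp point (between the pads) lies 19 mm behind it; x points along the fingers, z is the direction in which the jaws open and shut, and the axes are right-handed (so a half turn about x gives the same grasp; the last joint's range is limited). The gripper opens to 85 mm and grips with 20 to 120 N. Pads are 22 mm wide; open, the fingers measure 114 mm over their backs; the gripper's body (76 mm by 85 mm) begins 54 mm behind the grasp point. The pads swing forward as they close: fully open they stand 13 mm farther back than shut.
Start: joints at [-1.355, 0.286, 1.577, -0, 1.279, -0.15], TCP at [0.241, -0.63, 0.231] pointing down, gripper open.
Joint ranges: [-2.77, 2.77], [-0.9, 2.22], [0.21, 2.48], [-1.53, 4.67], [0.24, 2.81], [-2.84, 2.84]. Speed limits (rad/s): [2.79, 2.79, 3.14, 3.14, 3.14, 3.14].

## Interface

Orientations are given as a unit quaternion [x, y, z, w].
In Python, from plant import ctrl, cams gives the robot as it stands.
- The arm moves only by the tool play_rows, never from a script. Its argument "rows" is a list of rows, each a list of 3 entries, a list of its own where there are three numbers: the opening in per cent of the stroke, from 0 (shut) to 100 (fully open), then the shift along the tool's x, y, z in units of 0.3 m (1.0 is 0.3 m), then the turn, a rotation vector about the tool's x, y, z in units of pi/2 rad (1.0 is pi/2 rad). A call has 1 to 10 rows; each row is the pose to reach, as a shift and turn from the pose commanded when the call began, along the tool's axes at that moment; what a row does not reach only later rows make up. A row lasts 1/12 s, in which the tool goes at most 41.7 mm and 7.16 degrees, less where a joint would pass 70% of its speed; a pose out of reach is approached as far as the arm can. A call with a number of a shift or a turn outside -1 to 1 is refused whole. A call with a gripper value outside its range is refused whole. The fingers move at their own pace and stop on an object; "force" is the grip in N (left out, the last holds). Time passes only in rows, so rows that repeat a pose let the fingers close. It gives the time, the measured TCP pose, the force and the opening at its end, in the units of the state.
- ctrl.get_state(): the state, without advancing time (a new reading comes with each control period).
- cams.read_camera(name): name is "scene" or "top" or "wrist"; returns a dict with "color" (480x640x3 uint8, red, green, blue), "fx", "fy", "cx", "cy" (pixels), "view" (4x4, takes a point from world to camera coordinates). Camera axes: x right, y down, z forward; pixel columns grow to the right and rows downward; lengths in m; the calibration is good to about 2 mm. A picture is of the moment at which its call begins. There is no depth.
- ctrl.sign_off(): hands the job in, once; it reports no verdict.
The state is a dict: "time": time; "qpos": joint angles; "dq": joint speeds; "joint_efforts": joint torques, N m; "eef_pos": TCP position; "tcp_rot": TCP orientation; "contact_force": force on the tool from outside, world axes, zero at the start; "wrist_torque": the same for the moment, N m; "opening": opening from 0.0 (shut) to 1.0 (fully open).
Only numpy, scipy, OpenCV 4.12 (cv2) and the standard library are available. Lean on these libraries where they do the work, as an engineer would, in place of code of your own. Each camera call takes 0.05 s, during which the arm holds its last target. There are 200 camera calls.

## Task

Open the black vial heater for loading: raise its lid by the bar handle until the folding stay comes taut, then reach in under the raised lid and ease the stay's knee past straight onto its stop, so that the stay is locked and the lid stays up on its own. Do not let the lid drop, do not force the stay, and leave the bottle, the tape roll and the vial tray where they are.

Things in the scene. Friction and masses are not known exactly. Their poses are not given: they have to be found in the camera images.
- heater: Black steel bench vial heater, heavy, fixed. 250 mm deep (its x), 300 wide (its y), rim of the open case 111 mm up, walls 5 mm. Origin: centre of the underside; front (controller, switch) faces its -x, z up. Stands side-on: its +x points mostly to world -y. Inside, an aluminium block with vials up to 107 mm high.
- lid_hinge (a point): Middle of the lid's hinge line, which runs along the heater's y at its back; heater frame (105, 0, 115) mm. Fixed.
- lid (a joint): Lid angle, rad: 0 shut, grows as the front edge rises about the hinge line. 0.995: most the stay allows (stay straight); 0.985: stay locked. Let go below about 0.95 the lid, 0.55 to 0.85 kg, sags or falls shut; raised until the stay is taut (above about 0.97; the pull then rises sharply) the stay's stiff knee holds it for the moment, not locked.
- lid_edge (a point): Middle of the lid's front edge. The lid is a black steel tray, 230 mm from hinge line to front edge, 296 wide, 14 thick. At 0.98 rad this edge is at heater (-17, 0, 310) mm and overhangs the knee knob: a hand coming straight down hits it. Come from the heater's -x side, fingers pointing to +x and down, leaning 30 to 50 degrees.
- lid_handle (a point): Middle of the lid's steel bar handle: round, 12 mm thick, 130 long along the heater's y, axis 42 mm above the lid's top face. In the lid it lies 200 mm from the hinge line towards the front and 56 mm above it: at heater (-95, 0, 171) mm shut, (40, 0, 312) at 0.98 rad. Raised, the sheet slopes past it on the heater's -x side, 42 mm off: open the fingers there only about 35 mm in all.
- stay: Lower link of the folding stay, a steel strip 61 mm between pivots, 14 wide, 4 thick; the knee and the like upper link hang on it, pinned to the lid 115 mm from the hinge line. Origin: its pivot on the case's side wall, heater (-10, 125, 93) mm. It moves in the upright plane heater y = 125 mm; folded, the shut lid hides it.
- stay_knee (a joint): Unfolding of the stay's knee, rad: 0 folded (lid shut), 2.91 straight, 3.16 to 3.19 on its stop past straight (locked). Near straight the lid hardly moves while the knee does. Friction is stiff: from taut some 4 N at the knob push it through straight, up to 9 N if the lid has sagged; on the stop it goes hard. Past straight the lid's weight keeps it there.
- knee_knob (a point): Centre of the dark thumb knob on the knee: cylinder 22 mm across, 26 long along the heater's y, on the inner side of the links (heater y 97 to 123). Lid up and stay taut: about heater (7, 110, 152) mm. To lock, push it 10 to 25 mm square to the stay (0.93 along heater +x, 0.37 down) until it stops, near (20, 110, 147).
- reagent_bottle: Bystander: amber bottle, 70 mm across, 150 tall, behind the heater (its +x side). Origin: centre of its underside.
- tape_roll: Bystander: roll of black tape lying flat, 90 mm across, 24 high, behind the heater (its +x side). Origin: centre of its underside.
- vial_tray: Bystander: white tray 100 by 150 mm with six capped vials, 52 mm high, in front of the heater (its -x side). Origin: centre of its underside.

How it is judged:
By the outcome, as a careful person would: the job done as asked, in the order asked, and still so for the second after the job is handed in, with the robot touching nothing.
It also fails if it takes over 54 s, if anything falls off the work surface, if the arm or the gripper's body presses on something with over 40 N, if the wrist force passes 120 N, or if a joint passes its speed limit or range.

## Working session

There is one attempt and no reset: what is moved stays moved. The work goes in short steps, Python scripts to look and compute and a tool call to move; the robot and the scene stay as the last step left them, time stands still between calls to the robot, and variables do not carry over. Pictures are saved under pics/ and viewed, about 8 in all and at most 12, crops included, and the job is handed in when it is done.

Besides the shell and the picture viewer there is one more tool, called after "Emit:" as a command line: name --argument value ..., lists and objects as JSON in quotes. play_rows: Moves the arm, as the interface text tells. Shifts and turns lie within -1 to 1; 1 stands for 0.3 m of shift or pi/2 rad of turn. Its arguments: {"type":"object","properties":{"rows":{"type":"array"},"force":{"type":"number"}},"required":["rows"]}

```bash
mkdir -p pics; ls; cat > h.py <<'E'
import numpy as np, cv2
from scipy.spatial.transform import Rotation as R
from plant import ctrl, cams
def snap(n,f):
    d=cams.read_camera(n); cv2.imwrite(f,d["color"][:,:,::-1]); np.savez(f[:-4]+'.npz',**{k:d[k] for k in("fx","fy","cx","cy","view")}); return d
def ray(f,u,v):
    d=np.load(f); V=d["view"]; r=V[:3,:3].T@np.array([(u-d["cx"])/d["fx"],(v-d["cy"])/d["fy"],1]); return -V[:3,:3].T@V[:3,3], r/np.linalg.norm(r)
def atz(f,u,v,z):
    o,r=ray(f,u,v); return o+r*(z-o[2])/r[2]
def tri(a,b):
    A=0;B=0
    for f,u,v in(a,b):
        o,r=ray(f,u,v);P=np.eye(3)-np.outer(r,r);A=A+P;B=B+P@o
    return np.linalg.solve(A,B)
def proj(f,p):
    d=np.load(f);c=d["view"][:3,:3]@p+d["view"][:3,3];return d["fx"]*c[0]/c[2]+d["cx"],d["fy"]*c[1]/c[2]+d["cy"]
E
python3 - <<'E'
from h import *
a=snap("scene","pics/s0.png");b=snap("top","pics/t0.png");snap("wrist","pics/w0.png")
print(ctrl.get_state())
E
```

```text
pics
{'time': 0.15, 'qpos': array([-1.35498603e+00,  2.87009773e-01,  1.57783344e+00, -2.23395709e-05,
        1.27859846e+00, -1.49988191e-01]), 'dq': array([-8.00040020e-04, -2.09570661e-03, -4.03939205e-03, -2.39059736e-04,
        7.00165999e-05, -1.27938384e-04]), 'joint_efforts': array([-7.17890962e-04, -4.06599426e+01, -2.93142235e+01, -2.40856389e-04,
        3.93066512e-03, -1.28198252e-05]), 'eef_pos': array([ 0.2413642 , -0.62982762,  0.23023713]), 'tcp_rot': array([ 0.40115887,  0.58308429, -0.40027632,  0.58211953]), 'contact_force': array([ 0.93888507, -0.73059004, -0.48051639]), 'wrist_torque': array([ 0.00301676, -0.03752789, -0.03581332]), 'opening': 1.0010574033532447}
```

View pics/s0.png

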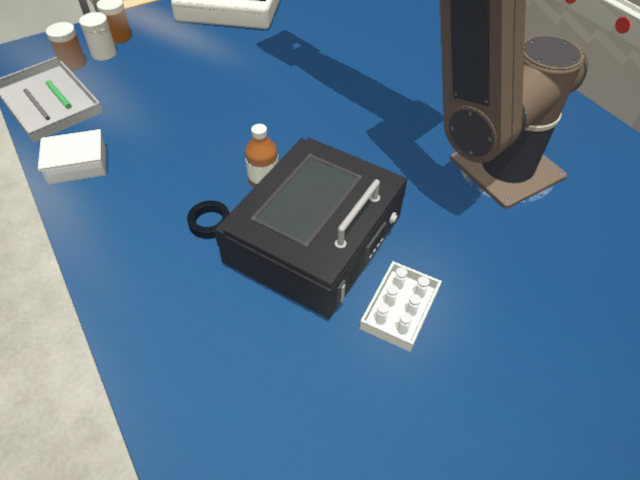

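View pics/t0.png

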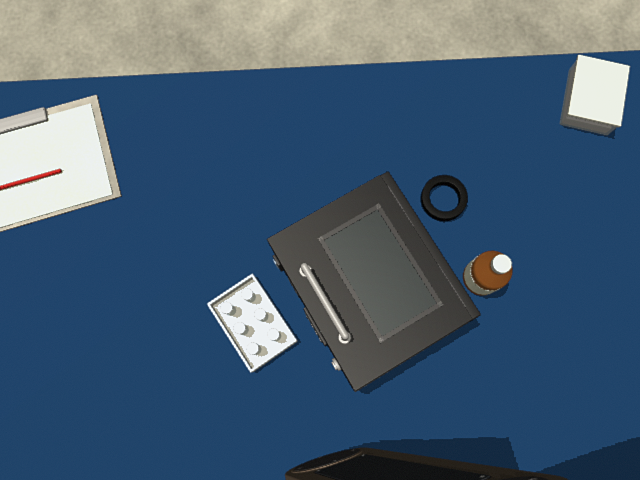

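The scene view shows the heater, with the bar handle from about (376,187) to (341,235). The top view shows it from (306,270) to (345,338), with the tray left of the heater and the tape and bottle to its right. I'll enlarge both for measuring.

```bash
python3 - <<'E'
from h import *
a=cv2.imread("pics/s0.png")[165:265,300:420];b=cv2.imread("pics/t0.png")[250:400,260:380]
A=cv2.resize(a,None,fx=4,fy=4,interpolation=2);B=cv2.resize(b,None,fx=2.5,fy=4*100/150.,interpolation=2)
B=cv2.resize(b,(320,400),interpolation=2)
cv2.imwrite("pics/c0.png",np.hstack([A,B]))
for (s,t) in [((376,186),(345,338)),((341,234),(306,270))]:
    print(tri(("pics/s0.png",*s),("pics/t0.png",*t)).round(4))
for c in [(387,172),(480,315),(357,390),(268,240)]: print(atz("pics/t0.png",*c,0.129).round(4))
for c in [(208,303),(253,275),(298,342),(252,372)]: print(atz("pics/t0.png",*c,0.02).round(4))
E
```

```text
Traceback (most recent call last):
  File "h.py", line 13, in tri
    o,r=ray(f,u,v);P=np.eye(3)-np.outer(r,r);A=A+P;B=B+P@o
        ~~~^^^^^^^
  File "h.py", line 7, in ray
    d=np.load(f); V=d["view"]; r=V[:3,:3].T@np.array([(u-d["cx"])/d["fx"],(v-d["cy"])/d["fy"],1]); return -V[:3,:3].T@V[:3,3], r/np.linalg.norm(r)
ValueError: This file contains pickled (object) data. If you trust the file you can load it unsafely using the `allow_pickle=` keyword argument or `pickle.load()`.
```

View pics/c0.png

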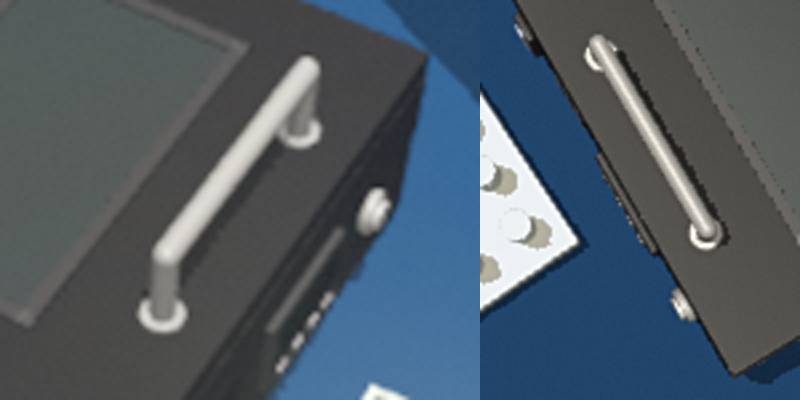

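The bar's axis ends are at scene (377,181.5) and (342,227.5), which match top (345.9,336.6) and (303.9,266.1).

```bash
sed -i 's#np.load(f)#np.load(f[:-4]+".npz")#' h.py; python3 - <<'E'
from h import *
s,t="pics/s0.png","pics/t0.png"
P=[tri((s,377,181.5),(t,345.9,336.6)),tri((s,342,227.5),(t,303.9,266.1))]
for p in P: print(p.round(4))
m=(P[0]+P[1])/2; d=P[1]-P[0]; print(m, np.linalg.norm(d), np.degrees(np.arctan2(d[1],d[0])))
C=[atz(t,*c,0.129) for c in [(387,172),(480,315),(357,390),(268,240)]]
for c in C: print(c.round(4))
for e in [C[0]-C[1],C[3]-C[2],C[0]-C[3],C[1]-C[2]]: print(np.linalg.norm(e),np.degrees(np.arctan2(e[1],e[0])))
print("mid",sum(C)/4)
for c in [(208,303),(253,275),(298,342),(252,372)]: print(atz(t,*c,0.015).round(4))
print(atz(t,445,198,.02),atz(t,490,275,.07))
E
```

```text
[0.3983 0.0104 0.169 ]
[0.5153 0.072  0.1717]
[0.4568187  0.0411945  0.17035623] 0.13223516100196592 27.786631792133445
[ 0.6857 -0.0819  0.129 ]
[ 0.4252 -0.2181  0.129 ]
[ 0.3153 -0.0046  0.129 ]
[0.5736 0.1324 0.129 ]
0.2939865565134579 27.597736869253623
0.2923877499324493 27.955681391960074
0.24190355223806007 -62.38848612380294
0.2400819000653404 -62.77130257663335
mid [ 0.49993416 -0.04306901  0.129     ]
[0.4853 0.2602 0.015 ]
[0.5339 0.1746 0.015 ]
[0.4038 0.0944 0.015 ]
[0.3544 0.1807 0.015 ]
[ 0.66446644 -0.20379474  0.02      ] [ 0.5006618  -0.25953357  0.07      ]
```

```bash
cat >> h.py <<'E'
yaw=np.radians(-62.2); HX=np.array([np.cos(yaw),np.sin(yaw),0]);HY=np.array([-HX[1],HX[0],0]);HO=np.array([.5011,-.0428,0])
RH=np.stack([HX,HY,[0,0,1]],1)
def W(x,y,z): return HO+RH@(np.array([x,y,z])/1000)
def H(p): return (RH.T@(np.asarray(p)-HO))*1000
def rel(p,Rt):
    s=ctrl.get_state();R0=R.from_quat(s["tcp_rot"]);
    return R0.inv().apply(np.asarray(p)-s["eef_pos"])/.3,(R0.inv()*Rt).as_rotvec()/(np.pi/2)
DOWN=lambda sgn:R.from_matrix(np.stack([[0,0,-1],np.cross(sgn*HX,[0,0,-1]),sgn*HX],1))
E
python3 - <<'E'
from h import *
s=ctrl.get_state();print(R.from_quat(s["tcp_rot"]).as_matrix().round(3))
b=W(-95,0,171); 
for sg in(1,-1): 
  for p in [(.47,-.25,.27),(b[0],b[1],.25),(b[0],b[1],.152)]:
    a,r=rel(p,DOWN(sg));print(sg,a.round(3),r.round(3))
E
```

```text
[[-0.     0.934  0.358]
 [ 0.002  0.358 -0.934]
 [-1.     0.    -0.002]]
1 [-0.131  1.165 -0.91 ] [-0.076 -0.001 -0.   ]
1 [-0.062  1.471 -1.832] [-0.076 -0.001 -0.   ]
1 [ 0.265  1.471 -1.832] [-0.076 -0.001 -0.   ]
-1 [-0.131  1.165 -0.91 ] [ 1.924 -0.     0.002]
-1 [-0.062  1.471 -1.832] [ 1.924 -0.     0.002]
-1 [ 0.265  1.471 -1.832] [ 1.924 -0.     0.002]
```

Emit:
play_rows --rows '[[60, [-0.12, 0.1, -0.08], [-0.07, 0, 0]], [60, [-0.12, 0.2, -0.155], [-0.076, 0, 0]], [60, [-0.12, 0.3, -0.23], [-0.076, 0, 0]], [60, [-0.12, 0.4, -0.31], [-0.076, 0, 0]], [60, [-0.12, 0.5, -0.39], [-0.076, 0, 0]], [60, [-0.12, 0.6, -0.47], [-0.076, 0, 0]], [60, [-0.12, 0.7, -0.55], [-0.076, 0, 0]], [60, [-0.12, 0.8, -0.62], [-0.076, 0, 0]], [60, [-0.12, 0.9, -0.7], [-0.076, 0, 0]], [60, [-0.12, 0.98, -0.8], [-0.076, 0, 0]]]' --force 50

```text
time: 0.98
eef_pos: [0.4312, -0.2995, 0.2671]
tcp_rot: [0.365, 0.605, -0.365, 0.606]
contact_force: [1.1, -0.3, 0.2]
opening: 0.596
```

```bash
python3 - <<'E'
from h import *
b=W(-95,0,171); s=ctrl.get_state();print(s["eef_pos"],s["qpos"].round(2))
for p in [(.47,-.25,.26),(b[0],b[1],.25),(b[0],b[1],.152)]:
    a,r=rel(p,DOWN(1));print(a.round(3),r.round(3))
E
```

```text
[ 0.43118442 -0.29949423  0.26708422] [-0.8  -0.08  1.9   0.    1.31  0.28]
[ 0.024  0.191 -0.086] [-0.  0. -0.]
[ 0.057  0.605 -0.965] [-0.  0. -0.]
[ 0.384  0.605 -0.965] [-0.  0. -0.]
```

Emit:
play_rows --rows '[[60, [0.01, 0.08, -0.08], [0, 0, 0]], [60, [0.02, 0.16, -0.16], [0, 0, 0]], [60, [0.03, 0.24, -0.25], [0, 0, 0]], [60, [0.04, 0.31, -0.35], [0, 0, 0]], [60, [0.05, 0.38, -0.46], [0, 0, 0]], [60, [0.05, 0.45, -0.58], [0, 0, 0]], [60, [0.05, 0.51, -0.7], [0, 0, 0]], [60, [0.05, 0.56, -0.82], [0, 0, 0]], [60, [0.05, 0.6, -0.93], [0, 0, 0]], [60, [0.05, 0.605, -0.95], [0, 0, 0]]]'

```text
time: 1.82
eef_pos: [0.4565, 0.04, 0.252]
tcp_rot: [0.364, 0.607, -0.363, 0.606]
contact_force: [-0.8, 0.3, 0.5]
opening: 0.6
```

```bash
python3 - <<'E'
from h import *
b=W(-95,0,171); snap("wrist","pics/w1.png"); s=ctrl.get_state();print(s["eef_pos"],s["qpos"].round(2))
for p in [(b[0],b[1],.152)]:
    a,r=rel(p,DOWN(1));print(a.round(3),r.round(3))
for y in(-65,65): print(proj("pics/w1.png",W(-95,y,171)))
E
```

```text
[0.45680443 0.03881829 0.25208187] [-0.14 -0.23  2.06  0.    1.31  0.94]
[ 0.334  0.004 -0.007] [ 0.003 -0.001  0.   ]
(np.float64(309.40593665599613), np.float64(331.3836748791337))
(np.float64(310.2516376339606), np.float64(143.67202548937115))
```

View pics/w1.png

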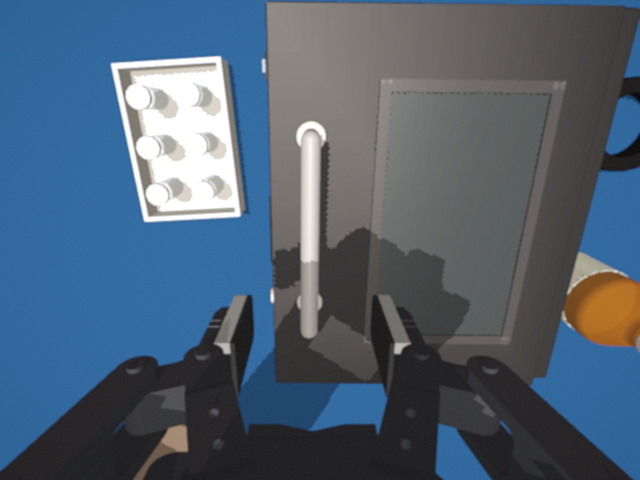

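The wrist view shows the bar from (311,135) to (309,333), within a few pixels of the prediction and between the fingers. Next I descend and grip.

Emit:
play_rows --rows '[[60, [0.08, 0.002, -0.004], [0, 0, 0]], [60, [0.16, 0.002, -0.004], [0, 0, 0]], [60, [0.24, 0.002, -0.004], [0, 0, 0]], [60, [0.3, 0.002, -0.004], [0, 0, 0]], [60, [0.33, 0.002, -0.004], [0, 0, 0]], [60, [0.33, 0.002, -0.004], [0, 0, 0]], [30, [0.33, 0.002, -0.004], [0, 0, 0]], [0, [0.33, 0.002, -0.004], [0, 0, 0]], [0, [0.33, 0.002, -0.004], [0, 0, 0]], [0, [0.33, 0.002, -0.004], [0, 0, 0]]]' --force 50

```text
time: 2.7
eef_pos: [0.4561, 0.0418, 0.1552]
tcp_rot: [0.369, 0.609, -0.363, 0.601]
contact_force: [-8.3, 16.5, 9.4]
opening: 0.122
```

Emit:
play_rows --rows '[[0, [0, 0, 0], [0, 0, 0]], [0, [0, 0, 0], [0, 0, 0]], [0, [0, 0, 0], [0, 0, 0]], [0, [0, 0, 0], [0, 0, 0]]]'

```text
time: 3.03
eef_pos: [0.4561, 0.0418, 0.1552]
tcp_rot: [0.369, 0.609, -0.363, 0.601]
contact_force: [-8.2, 15.0, 8.5]
opening: 0.12
```

```bash
python3 - <<'E'
from h import *
s=ctrl.get_state();p=s["eef_pos"];g=p+[0,0,.019];print(p,H(g),s["contact_force"],s["opening"])
R0=R.from_quat(s["tcp_rot"])
h=H(g); v=np.array([h[0]-105,h[2]-115]); print(np.linalg.norm(v))
for th in np.r_[0.05:0.96:.05,.96,.97,.98,.99]:
    c,sn=np.cos(th),np.sin(th); q=np.array([-200*c+56*sn,200*sn+56*c])-[-200,56]
    print(round(th,3),R0.inv().apply(HX*q[0]/300+np.array([0,0,q[1]/300])).round(3))
E
```

```text
[0.45612635 0.04177525 0.15519359] [-95.78876483  -0.33807358 174.19359149] [-8.19141534 14.98434209  8.527816  ] 0.12002857918337523
209.33229410721512
0.05 [-0.033  0.     0.01 ]
0.1 [-0.066  0.     0.021]
0.15 [-0.098  0.     0.034]
0.2 [-0.129  0.     0.049]
0.25 [-0.16   0.     0.065]
0.3 [-0.19   0.     0.083]
0.35 [-0.219  0.     0.102]
0.4 [-0.246  0.001  0.122]
0.45 [-0.273  0.001  0.144]
0.5 [-0.299  0.001  0.167]
0.55 [-0.323  0.001  0.192]
0.6 [-0.347  0.001  0.217]
0.65 [-0.369  0.001  0.244]
0.7 [-0.389  0.001  0.272]
0.75 [-0.408  0.001  0.301]
0.8 [-0.426  0.001  0.331]
0.85 [-0.442  0.001  0.361]
0.9 [-0.457  0.001  0.393]
0.95 [-0.47   0.001  0.425]
0.96 [-0.472  0.001  0.431]
0.97 [-0.474  0.001  0.438]
0.98 [-0.477  0.001  0.444]
0.99 [-0.479  0.001  0.451]
```

Emit:
play_rows --rows '[[0, [0, 0, -0.006], [0, 0, 0]], [0, [-0.016, 0, 0], [0, 0, 0]], [0, [-0.04, 0, 0.006], [0, 0, 0]], [0, [-0.066, 0, 0.015], [0, 0, 0]], [0, [-0.098, 0, 0.028], [0, 0, 0]], [0, [-0.129, 0, 0.043], [0, 0, 0]], [0, [-0.16, 0, 0.059], [0, 0, 0]], [0, [-0.19, 0, 0.077], [0, 0, 0]], [0, [-0.219, 0, 0.096], [0, 0, 0]], [0, [-0.246, 0, 0.116], [0, 0, 0]]]'

```text
time: 3.87
eef_pos: [0.4723, 0.0106, 0.2276]
tcp_rot: [0.368, 0.609, -0.363, 0.602]
contact_force: [-4.9, 14.3, 1.6]
opening: 0.117
```

```bash
cat > st.py <<'E'
from h import *
s=ctrl.get_state();g=s["eef_pos"]-[0,0,0]-R.from_quat(s["tcp_rot"]).apply([.019,0,0]);h=H(g)
a=np.arctan2(h[2]-115,105-h[0])-np.arctan2(56,200)
print(s["time"],"grip H",h.round(1),"theta",round(a,3),"r",np.hypot(h[2]-115,105-h[0]).round(1),"F heater",(RH.T@s["contact_force"]).round(1),s["opening"].round(3),s["qpos"].round(2))
E
python3 st.py
```

```text
Traceback (most recent call last):
  File "st.py", line 4, in <module>
    print(s["time"],"grip H",h.round(1),"theta",round(a,3),"r",np.hypot(h[2]-115,105-h[0]).round(1),"F heater",(RH.T@s["contact_force"]).round(1),s["opening"].round(3),s["qpos"].round(2))
                                                                                                                                                  ^^^^^^^^^^^^^^^^^^
AttributeError: 'float' object has no attribute 'round'
```

```bash
sed -i 's/s\["opening"\].round(3)/s["opening"]/' st.py; python3 st.py
```

```text
3.8667 grip H [-60.4  -0.6 246.6] theta 0.399 r 211.4 F heater [-14.9   2.4   1.6] 0.11655628937472894 [-0.2  -0.17  2.06  0.01  1.26  0.88]
```

Emit:
play_rows --rows '[[0, [-0.02, 0, 0.005], [0, 0, 0]], [0, [-0.046, 0, 0.03], [0, 0, 0]], [0, [-0.071, 0, 0.054], [0, 0, 0]], [0, [-0.096, 0, 0.08], [0, 0, 0]], [0, [-0.12, 0, 0.108], [0, 0, 0]], [0, [-0.143, 0, 0.138], [0, 0, 0]], [0, [-0.162, 0, 0.169], [0, 0, 0]], [0, [-0.18, 0, 0.199], [0, 0, 0]], [0, [-0.196, 0, 0.229], [0, 0, 0]], [0, [-0.196, 0, 0.229], [0, 0, 0]]]'

```text
time: 4.7
eef_pos: [0.5057, -0.0535, 0.2897]
tcp_rot: [0.366, 0.606, -0.364, 0.604]
contact_force: [-6.0, 5.0, 8.3]
opening: 0.116
```

```bash
python3 st.py
```

```text
4.7 grip H [ 11.7  -0.9 308.7] theta 0.849 r 215.0 F heater [-7.2 -3.   8.3] 0.11603087316961722 [-0.31 -0.13  1.91  0.    1.36  0.78]
```

```bash
python3 - <<'E'
from h import *
snap("scene","pics/s1.png")
a=cv2.imread("pics/s1.png")[60:310,190:470];cv2.imwrite("pics/c1.png",cv2.resize(a,(672,600),interpolation=2))
for th in(.8,.85,.9,.95):
    c,s=np.cos(th),np.sin(th)
    print(th,[tuple((np.array(proj("pics/s1.png",W(105+x*c+z*s,y,115-x*s+z*c)))-[190,60])*2.4) for x,y,z in((-230,148,14),(-230,-148,14),(-200,0,56),(-200,65,56),(-200,-65,56))])
E
```

```text
0.8 [(np.float64(236.64249526982178), np.float64(334.7882466080108)), (np.float64(452.52840540631973), np.float64(84.96234031367476)), (np.float64(290.59189294127214), np.float64(164.4237912694047)), (np.float64(239.69139664447957), np.float64(218.99297398350993)), (np.float64(337.70890673913675), np.float64(113.91078801916491))]
0.85 [(np.float64(224.2159096657061), np.float64(321.3097227300958)), (np.float64(442.75465719864025), np.float64(72.97732068637951)), (np.float64(279.1994071477403), np.float64(154.5224473302356)), (np.float64(227.80171660463694), np.float64(208.73605996541036)), (np.float64(326.7739186855316), np.float64(104.34147397201654))]
0.9 [(np.float64(211.2636020443167), np.float64(308.0330347619067)), (np.float64(432.44934317357644), np.float64(61.28937947299123)), (np.float64(267.52371152121896), np.float64(145.03223560981337)), (np.float64(215.64285644697256), np.float64(198.87907774332743)), (np.float64(315.54448195231663), np.float64(95.19175320387485))]
0.95 [(np.float64(197.8363244201152), np.float64(295.01654459786715)), (np.float64(421.64962804026953), np.float64(49.94710222728963)), (np.float64(255.61076304637075), np.float64(135.9910103407826)), (np.float64(203.26339772038114), np.float64(189.46191243371757)), (np.float64(304.06418041651654), np.float64(86.49763240031065))]
```

View pics/c1.png

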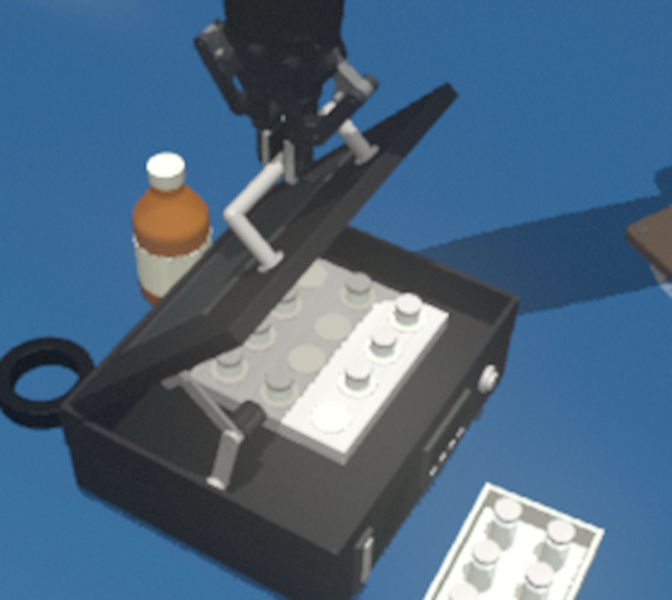

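The scene view shows the lid raised, with the bar's near end at crop (235,212) and the lid corners at (235,335) and (450,87). That gives a lid angle of about 0.81, less than the tool's 0.85, because the bar rolled a few mm towards the fingertips. I'll grip harder and continue in small steps.

Emit:
play_rows --rows '[[0, [0, 0, 0], [0, 0, 0]], [0, [0, 0, 0], [0, 0, 0]], [0, [-0.01, 0, 0.015], [0, 0, 0]], [0, [-0.02, 0, 0.033], [0, 0, 0]], [0, [-0.027, 0, 0.052], [0, 0, 0]], [0, [-0.034, 0, 0.068], [0, 0, 0]], [0, [-0.04, 0, 0.084], [0, 0, 0]], [0, [-0.04, 0, 0.084], [0, 0, 0]]]' --force 80

```text
time: 5.42
eef_pos: [0.5168, -0.0749, 0.3006]
tcp_rot: [0.367, 0.607, -0.364, 0.604]
contact_force: [-5.5, 5.3, 5.0]
opening: 0.105
```

```bash
python3 st.py;  python3 - <<'E'
from h import *
snap("scene","pics/s2.png")
a=cv2.imread("pics/s2.png")[60:310,190:470];cv2.imwrite("pics/c2.png",cv2.resize(a,(672,600),interpolation=2))
E
```

```text
5.4167 grip H [ 35.8  -1.1 319.6] theta 0.972 r 216.0 F heater [-7.3 -2.4  5. ] 0.10453734685780386 [-0.34 -0.1   1.87  0.    1.38  0.74]
```

View pics/c2.png

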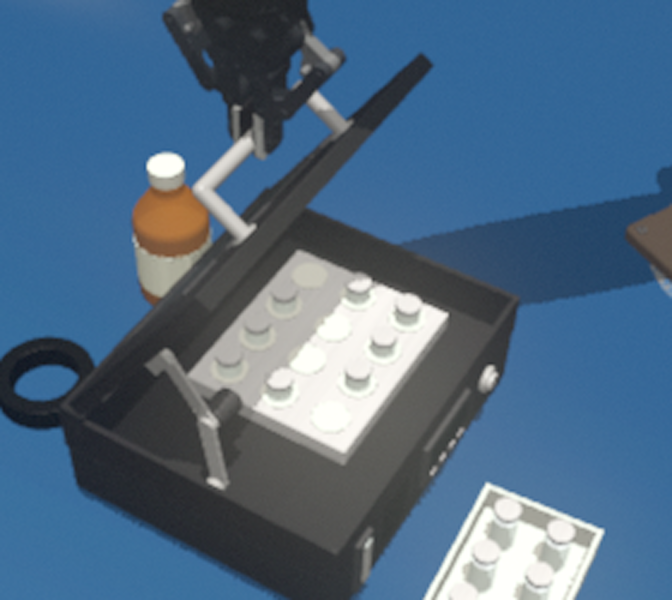

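The near end of the bar is now at (205,188), so the lid is at about 0.94 and the stay is still slightly bent. I'll creep on and watch the force.

Emit:
play_rows --rows '[[0, [-0.003, 0, 0.007], [0, 0, 0]], [0, [-0.005, 0, 0.013], [0, 0, 0]], [0, [-0.007, 0, 0.019], [0, 0, 0]], [0, [-0.007, 0, 0.019], [0, 0, 0]]]'

```text
time: 5.8
eef_pos: [0.5187, -0.0785, 0.302]
tcp_rot: [0.367, 0.609, -0.363, 0.602]
contact_force: [-7.0, 8.3, 4.5]
opening: 0.102
```

```bash
python3 st.py
```

```text
5.8 grip H [ 40.   -1.1 321. ] theta 0.992 r 216.0 F heater [-10.6  -2.3   4.5] 0.1016922357645355 [-0.35 -0.09  1.86  0.01  1.39  0.74]
```

Emit:
play_rows --rows '[[0, [-0.001, 0, 0.004], [0, 0, 0]], [0, [-0.002, 0, 0.007], [0, 0, 0]], [0, [-0.002, 0, 0.007], [0, 0, 0]]]'

```text
time: 6.05
eef_pos: [0.5193, -0.0796, 0.3024]
tcp_rot: [0.367, 0.609, -0.363, 0.602]
contact_force: [-6.7, 11.2, 5.0]
opening: 0.105
```

```bash
python3 st.py
```

```text
6.05 grip H [ 41.3  -1.1 321.4] theta 0.998 r 216.0 F heater [-13.   -0.7   5. ] 0.10507908818537262 [-0.35 -0.09  1.85  0.01  1.39  0.73]
```

Emit:
play_rows --rows '[[0, [-0.001, 0, 0.004], [0, 0, 0]], [0, [-0.002, 0, 0.008], [0, 0, 0]], [0, [-0.002, 0, 0.008], [0, 0, 0]]]'

```text
time: 6.3
eef_pos: [0.5197, -0.0806, 0.3028]
tcp_rot: [0.368, 0.611, -0.362, 0.6]
contact_force: [-9.9, 14.8, 6.6]
opening: 0.107
```

```bash
python3 st.py;  python3 - <<'E'
from h import *
snap("scene","pics/s3.png")
a=cv2.imread("pics/s3.png")[70:270,240:400]
cv2.imwrite("pics/c3.png",cv2.resize(a,(480,600),interpolation=2))
for th in(.94,.96,.98,.995):
    c,s=np.cos(th),np.sin(th)
    print(th,[((np.array(proj("pics/s3.png",W(105+x*c+z*s,y,115-x*s+z*c)))-[240,70])*3).round() for x,y,z in((-200,65,56),(-230,-148,14))])
E
```

```text
6.3 grip H [ 42.4  -1.1 321.8] theta 1.004 r 216.0 F heater [-17.7  -1.9   6.6] 0.10660934104123766 [-0.35 -0.09  1.85  0.01  1.39  0.73]
0.94 [array([107., 209.]), array([380.,  35.])]
0.96 [array([101., 205.]), array([374.,  30.])]
0.98 [array([ 95., 200.]), array([369.,  24.])]
0.995 [array([ 90., 197.]), array([364.,  20.])]
```

View pics/c3.png

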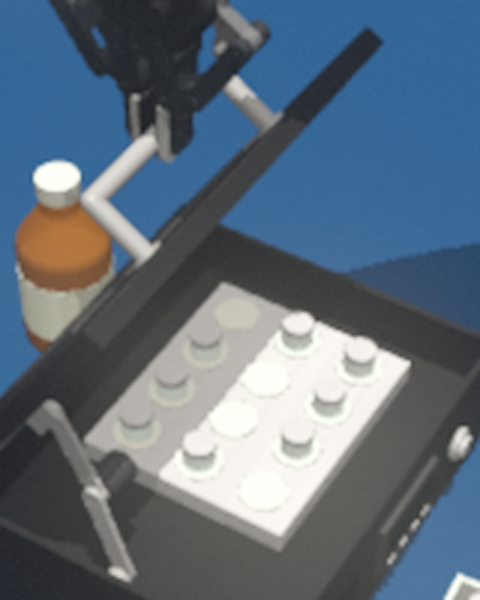

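The stay is almost straight in this crop: pivots at about (48,410) and (122,575), knee at about (96,490). I'll compare that with the linkage geometry.

```bash
python3 - <<'E'
from h import *
P=lambda x,y,z:((np.array(proj("pics/s3.png",W(x,y,z)))-[240,70])*3).round(1)
A=np.array([-10,93.])
print(P(-10,125,93))
for th in (.94,.955,.96,.97,.975,.98,.985,.99,.995):
    a=th-.995+.915; U=np.array([105-114.8*np.cos(a),115+114.8*np.sin(a)])
    d=U-A;L=np.linalg.norm(d);m=(A+U)/2;hh=np.sqrt(max(0,61.05**2-L*L/4));n=np.array([-d[1],d[0]])/L;K=m+hh*n
    print(th,"U",P(U[0],125,U[1]),"K",P(K[0],125,K[1]),"knobend",P(K[0],97,K[1]),K.round(1),round(hh,1))
E
```

```text
[128.1 562. ]
0.94 U [ 60.8 417. ] K [120.4 497.6] knobend [146.7 465.9] [ -7.6 154. ] 18.8
0.955 U [ 58.7 414.8] K [116.  495.6] knobend [142.4 464. ] [ -4.6 153.8] 16.3
0.96 U [ 58. 414.] K [114.5 495. ] knobend [140.8 463.4] [ -3.5 153.7] 15.4
0.97 U [ 56.6 412.5] K [111.1 493.6] knobend [137.4 462.1] [ -1.1 153.4] 13.4
0.975 U [ 55.9 411.8] K [109.2 492.9] knobend [135.6 461.5] [  0.2 153.2] 12.2
0.98 U [ 55.2 411.1] K [107.2 492.2] knobend [133.5 460.8] [  1.6 152.9] 10.9
0.985 U [ 54.5 410.3] K [104.9 491.5] knobend [131.3 460.1] [  3.2 152.6] 9.5
0.99 U [ 53.8 409.6] K [102.3 490.7] knobend [128.7 459.3] [  5.1 152.2] 7.7
0.995 U [ 53.1 408.9] K [ 99.  489.7] knobend [125.4 458.4] [  7.5 151.5] 5.4
```

Emit:
play_rows --rows '[[0, [-0.001, 0, 0.004], [0, 0, 0]], [0, [-0.002, 0, 0.008], [0, 0, 0]], [0, [-0.002, 0, 0.008], [0, 0, 0]]]'

```text
time: 6.6
eef_pos: [0.52, -0.081, 0.3029]
tcp_rot: [0.368, 0.612, -0.361, 0.599]
contact_force: [-11.6, 18.7, 6.6]
opening: 0.103
```

```bash
python3 st.py
```

```text
6.6 grip H [ 43.1  -1.1 321.9] theta 1.007 r 216.0 F heater [-21.9  -1.6   6.6] 0.102695550271426 [-0.35 -0.09  1.85  0.01  1.4   0.73]
```

It's taut: the lid barely advances while the force climbs to 22 N. I'll open to about 30 mm and withdraw straight up.

Emit:
play_rows --rows '[[20, [0, 0, -0.002], [0, 0, 0]], [28, [0, 0, -0.005], [0, 0, 0]], [35, [0, 0, -0.008], [0, 0, 0]], [35, [0, 0, -0.01], [0, 0, 0]], [35, [0, 0, -0.01], [0, 0, 0]], [35, [-0.04, 0, -0.01], [0, 0, 0]], [35, [-0.1, 0, -0.01], [0, 0, 0]], [35, [-0.18, 0, -0.01], [0, 0, 0]], [35, [-0.26, 0, -0.01], [0, 0, 0]], [35, [-0.34, 0, -0.01], [0, 0, 0]]]'

```text
time: 7.43
eef_pos: [0.5223, -0.0857, 0.406]
tcp_rot: [0.365, 0.605, -0.365, 0.606]
contact_force: [-0.3, 0.2, 0.3]
opening: 0.35
```

```bash
python3 st.py;  python3 - <<'E'
from h import *
snap("scene","pics/s4.png")
a=cv2.imread("pics/s4.png")[70:270,240:400]
cv2.imwrite("pics/c4.png",cv2.resize(a,(480,600),interpolation=2))
# pushing pose: lean 45 from vertical, y centre
for lean in (45,):
  L=np.radians(lean); tx=np.sin(L)*HX+np.array([0,0,-np.cos(L)])
  for nm,tz in (("z~x",np.cos(L)*HX+np.array([0,0,np.sin(L)])),("z=+HY",HY),("z=-HY",-HY)):
    Rt=R.from_matrix(np.stack([tx,np.cross(tz,tx),tz],1))
    for p in [(-60,106,230),(-2,106,162)]: print(nm,W(*p),*[v.round(3) for v in rel(W(*p),Rt)])
E
```

```text
7.4333 grip H [ 47.8  -1.3 425. ] theta 1.115 r 315.3 F heater [-0.4 -0.2  0.3] 0.3502054741416917 [-0.35 -0.12  1.7  -0.    1.56  0.73]
z~x [0.56688238 0.05971184 0.23      ] [ 0.608  0.35  -0.368] [-0.002 -0.495 -0.004]
z~x [0.59393281 0.00840615 0.162     ] [ 0.836  0.348 -0.177] [-0.002 -0.495 -0.004]
z=+HY [0.56688238 0.05971184 0.23      ] [ 0.608  0.35  -0.368] [-0.947 -0.384 -0.39 ]
z=+HY [0.59393281 0.00840615 0.162     ] [ 0.836  0.348 -0.177] [-0.947 -0.384 -0.39 ]
z=-HY [0.56688238 0.05971184 0.23      ] [ 0.608  0.35  -0.368] [ 0.943 -0.39   0.383]
z=-HY [0.59393281 0.00840615 0.162     ] [ 0.836  0.348 -0.177] [ 0.943 -0.39   0.383]
```

View pics/c4.png

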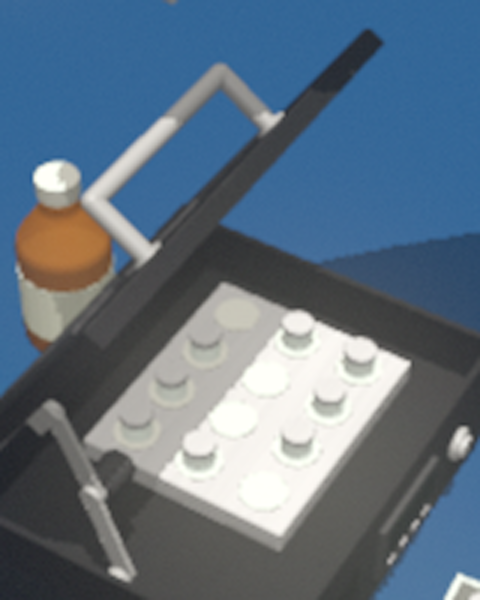

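The lid stays up on the taut stay, with the bar ends at (92,195) and (220,70) and the knob near (118,468). Next I shut the gripper, swing to the heater's -x side and lean it 45°.

```bash
cat >> h.py <<'E'
L=np.radians(45); TX=np.sin(L)*HX+np.array([0,0,-np.cos(L)]);TZ=np.cos(L)*HX+np.array([0,0,np.sin(L)])
RT=R.from_matrix(np.stack([TX,np.cross(TZ,TX),TZ],1))
E
python3 - <<'E'
from h import *
for p in [(-60,50,430),(-150,108,400),(-155,108,315)]: print(*[v.round(3) for v in rel(W(*p),RT)])
E
```

```text
[-0.06   0.168 -0.363] [-0.002 -0.495 -0.004]
[ 0.038  0.36  -0.664] [-0.002 -0.495 -0.004]
[ 0.322  0.358 -0.683] [-0.002 -0.495 -0.004]
```

Emit:
play_rows --rows '[[0, [-0.04, 0.02, -0.05], [0, 0, 0]], [0, [-0.07, 0.06, -0.13], [0, -0.04, 0]], [0, [-0.08, 0.1, -0.22], [0, -0.1, 0]], [0, [-0.07, 0.15, -0.32], [0, -0.17, 0]], [0, [-0.06, 0.2, -0.42], [0, -0.24, 0]], [0, [-0.03, 0.26, -0.52], [0, -0.31, 0]], [0, [0.0, 0.31, -0.6], [0, -0.38, 0]], [0, [0.02, 0.35, -0.66], [0, -0.45, 0]], [0, [0.04, 0.36, -0.67], [-0.002, -0.495, -0.004]], [0, [0.04, 0.36, -0.67], [-0.002, -0.495, -0.004]]]'

```text
time: 8.32
eef_pos: [0.5228, 0.1457, 0.3877]
tcp_rot: [0.193, 0.335, -0.476, 0.79]
contact_force: [0.2, 0.3, -1.5]
opening: -0.0
```

```bash
python3 st.py; python3 - <<'E'
from h import *
print(H(ctrl.get_state()["eef_pos"]))
for p in [(-150,108,310),(-30,108,185)]: print(*[v.round(3) for v in rel(W(*p),RT)])
E
```

```text
8.3167 grip H [-169.9  107.2  401.3] theta 0.533 r 396.9 F heater [-0.2  0.3 -1.5] -0.00010013674711619548 [ 0.41 -0.08  1.82 -0.79  1.4   1.62]
[-156.62322465  107.1044602   387.72369462]
[ 0.2    0.006 -0.166] [ 0.009 -0.005  0.004]
[ 0.778  0.01  -0.173] [ 0.009 -0.005  0.004]
```

Emit:
play_rows --rows '[[0, [0.07, 0.003, -0.06], [0, 0, 0]], [0, [0.14, 0.005, -0.12], [0, 0, 0]], [0, [0.2, 0.006, -0.166], [0.009, -0.005, 0.004]], [0, [0.29, 0.006, -0.17], [0.009, -0.005, 0.004]], [0, [0.38, 0.008, -0.17], [0.009, -0.005, 0.004]], [0, [0.47, 0.008, -0.17], [0.009, -0.005, 0.004]], [0, [0.56, 0.008, -0.172], [0.009, -0.005, 0.004]], [0, [0.62, 0.009, -0.172], [0.009, -0.005, 0.004]], [0, [0.66, 0.009, -0.172], [0.009, -0.005, 0.004]], [0, [0.66, 0.009, -0.172], [0.009, -0.005, 0.004]]]'

```text
time: 9.15
eef_pos: [0.5731, 0.0507, 0.2135]
tcp_rot: [0.202, 0.326, -0.48, 0.789]
contact_force: [-0.4, 0.2, -0.7]
opening: 0.004
```

```bash
python3 st.py; python3 - <<'E'
from h import *
print(H(ctrl.get_state()["eef_pos"]))
snap("wrist","pics/w5.png");d=snap("scene","pics/s5.png")
w=cv2.imread("pics/w5.png");a=cv2.imread("pics/s5.png")[90:290,230:390]
cv2.imwrite("pics/c5.png",np.hstack([cv2.resize(w,(480,360)),cv2.resize(a,(288,360),interpolation=2)]))
for p in [(7,97,152),(7,123,152)]: print(proj("pics/w5.png",W(*p)))
for p in [(-15,108,168),(7,108,160)]: print(*[v.round(3) for v in rel(W(*p),RT)])
E
```

```text
9.15 grip H [-62.6 107.4 226.9] theta 0.316 r 201.5 F heater [-0.3 -0.2 -0.7] 0.004136967232249094 [ 0.21  0.07  2.   -0.91  1.04  1.78]
[-49.16559753 107.30611868 213.4974373 ]
(np.float64(305.737633334011), np.float64(260.4226293497781))
(np.float64(305.1581197209373), np.float64(223.24445491334177))
[ 0.196 -0.003 -0.029] [-0.007  0.    -0.001]
[ 0.267 -0.003  0.004] [-0.007  0.    -0.001]
```

View pics/c5.png

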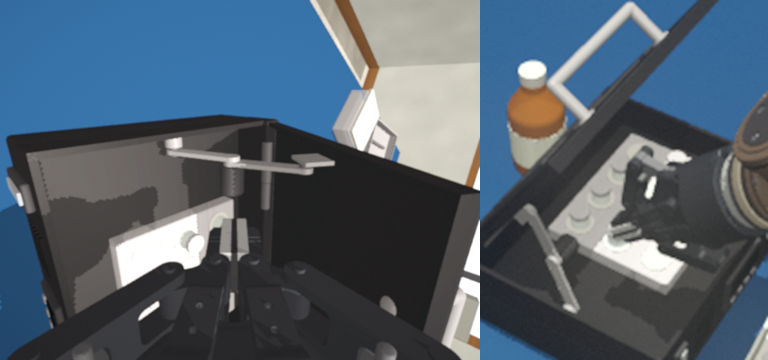

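The wrist view shows the knob near (233,178) in the scaled picture, about 4 mm right of the prediction, with the shut fingertips in line below it. I'll move close and then push along (0.93, -0.37).

Emit:
play_rows --rows '[[0, [0.05, -0.003, -0.005], [-0.007, 0, 0]], [0, [0.1, -0.003, -0.01], [-0.007, 0, 0]], [0, [0.15, -0.003, -0.015], [-0.007, 0, 0]], [0, [0.18, -0.003, -0.018], [-0.007, 0, 0]], [0, [0.195, -0.003, -0.02], [-0.007, 0, 0]], [0, [0.195, -0.003, -0.02], [-0.007, 0, 0]]]'

```text
time: 9.75
eef_pos: [0.5899, 0.0201, 0.169]
tcp_rot: [0.197, 0.328, -0.476, 0.792]
contact_force: [-0.2, -0.1, -0.1]
opening: 0.001
```

```bash
cat > tp.py <<'E'
from h import *
s=ctrl.get_state();print(s["time"],"TCP H",H(s["eef_pos"]).round(1),"F heater",(RH.T@s["contact_force"]).round(1),"F push",round(-(RH.T@s["contact_force"])@[.93,0,-.37],1),s["qpos"].round(2))
E
python3 tp.py
```

```text
9.75 TCP H [-14.2 107.9 169. ] F heater [ 0.  -0.2 -0.1] F push -0.0 [ 0.14  0.14  2.02 -0.97  0.94  1.81]
```

Emit:
play_rows --rows '[[0, [0.01, 0, 0.004], [0, 0, 0]], [0, [0.02, 0, 0.009], [0, 0, 0]], [0, [0.03, 0, 0.013], [0, 0, 0]], [0, [0.038, 0, 0.016], [0, 0, 0]], [0, [0.038, 0, 0.016], [0, 0, 0]]]'

```text
time: 10.17
eef_pos: [0.5952, 0.0097, 0.1643]
tcp_rot: [0.197, 0.328, -0.476, 0.792]
contact_force: [-0.0, 0.1, 0.4]
opening: -0.004
```

```bash
python3 tp.py
```

```text
10.1667 TCP H [ -2.5 107.7 164.3] F heater [-0.1  0.   0.4] F push 0.2 [ 0.12  0.15  2.01 -0.98  0.92  1.81]
```

Emit:
play_rows --rows '[[0, [0.006, 0, 0.003], [0, 0, 0]], [0, [0.012, 0, 0.005], [0, 0, 0]], [0, [0.018, 0, 0.008], [0, 0, 0]], [0, [0.018, 0, 0.008], [0, 0, 0]]]'

```text
time: 10.5
eef_pos: [0.5977, 0.0048, 0.162]
tcp_rot: [0.197, 0.328, -0.476, 0.792]
contact_force: [0.3, 0.1, -0.4]
opening: -0.002
```

```bash
python3 tp.py
```

```text
10.5 TCP H [  3.  107.7 162. ] F heater [ 0.1  0.3 -0.4] F push -0.2 [ 0.11  0.16  2.01 -0.98  0.91  1.81]
```

Emit:
play_rows --rows '[[0, [0.005, 0, 0.002], [0, 0, 0]], [0, [0.01, 0, 0.004], [0, 0, 0]], [0, [0.01, 0, 0.004], [0, 0, 0]]]'

```text
time: 10.75
eef_pos: [0.5991, 0.0025, 0.1608]
tcp_rot: [0.197, 0.328, -0.476, 0.792]
contact_force: [-0.7, 0.4, 0.6]
opening: 0.005
```

```bash
python3 tp.py
```

```text
10.75 TCP H [  5.6 107.8 160.8] F heater [-0.7 -0.5  0.6] F push 0.9 [ 0.11  0.16  2.01 -0.99  0.91  1.81]
```

Emit:
play_rows --rows '[[0, [0.005, 0, 0.002], [0, 0, 0]], [0, [0.01, 0, 0.004], [0, 0, 0]], [0, [0.01, 0, 0.004], [0, 0, 0]]]'

```text
time: 11.0
eef_pos: [0.6004, -0.0, 0.1592]
tcp_rot: [0.197, 0.328, -0.476, 0.792]
contact_force: [-1.0, 1.1, 0.4]
opening: 0.0
```

```bash
python3 tp.py
```

```text
11.0 TCP H [  8.5 107.8 159.2] F heater [-1.4 -0.3  0.4] F push 1.4 [ 0.1   0.16  2.01 -0.99  0.9   1.81]
```

Emit:
play_rows --rows '[[0, [0.005, 0, 0.002], [0, 0, 0]], [0, [0.01, 0, 0.004], [0, 0, 0]], [0, [0.01, 0, 0.004], [0, 0, 0]]]'

```text
time: 11.25
eef_pos: [0.602, -0.0029, 0.1582]
tcp_rot: [0.197, 0.328, -0.476, 0.792]
contact_force: [0.1, 1.5, 0.3]
opening: 0.002
```

```bash
python3 tp.py; python3 - <<'E'
from h import *
snap("wrist","pics/w6.png");snap("scene","pics/s6.png")
w=cv2.imread("pics/w6.png")[120:340,200:440];a=cv2.imread("pics/s6.png")[150:280,235:335]
cv2.imwrite("pics/c6.png",np.hstack([cv2.resize(w,(436,400),interpolation=2),cv2.resize(a,(308,400),interpolation=2)]))
E
```

```text
11.25 TCP H [ 11.8 107.8 158.2] F heater [-1.2  0.8  0.3] F push 1.3 [ 0.1   0.17  2.01 -0.99  0.9   1.81]
```

View pics/c6.png

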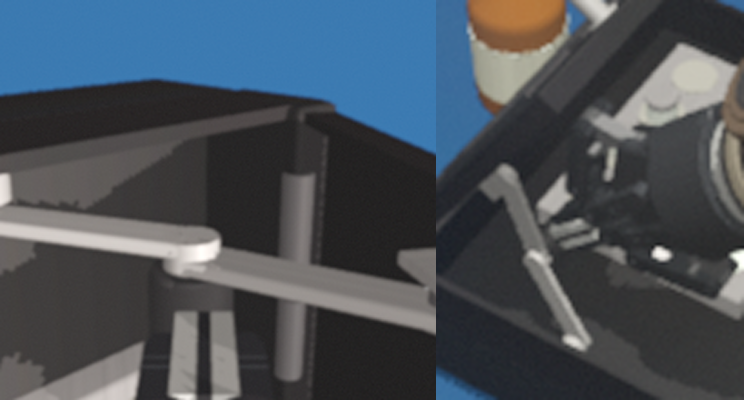

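The fingertips are on the knob and the links now look straight or just past it: upper link slope 0.40, lower 0.52, against 0.59 and 0.29 before. I'll keep going to the stop.

Emit:
play_rows --rows '[[0, [0.005, 0, 0.002], [0, 0, 0]], [0, [0.01, 0, 0.004], [0, 0, 0]], [0, [0.01, 0, 0.004], [0, 0, 0]]]'

```text
time: 11.6
eef_pos: [0.603, -0.005, 0.1571]
tcp_rot: [0.198, 0.328, -0.476, 0.791]
contact_force: [-4.1, 4.8, 3.5]
opening: -0.002
```

```bash
python3 tp.py
```

```text
11.6 TCP H [ 14.1 107.8 157.1] F heater [-6.2 -1.4  3.5] F push 7.0 [ 0.09  0.17  2.01 -0.99  0.89  1.8 ]
```

Emit:
play_rows --rows '[[0, [0.004, 0, 0.002], [0, 0, 0]], [0, [0.007, 0, 0.003], [0, 0, 0]], [0, [0.007, 0, 0.003], [0, 0, 0]]]'

```text
time: 11.85
eef_pos: [0.6033, -0.0052, 0.1569]
tcp_rot: [0.198, 0.328, -0.476, 0.791]
contact_force: [-12.1, 13.7, 9.6]
opening: 0.001
```

```bash
python3 tp.py
```

```text
11.85 TCP H [ 14.4 107.9 156.9] F heater [-17.8  -4.3   9.6] F push 20.0 [ 0.09  0.17  2.01 -0.99  0.89  1.8 ]
```

It went hard: 20 N for 0.4 mm of travel, so it's on the stop. I'll back off along the push line, then out along the fingers.

Emit:
play_rows --rows '[[0, [-0.02, 0, -0.008], [0, 0, 0]], [0, [-0.05, 0, -0.02], [0, 0, 0]], [0, [-0.1, 0, -0.03], [0, 0, 0]], [0, [-0.18, 0, -0.03], [0, 0, 0]], [0, [-0.27, 0, -0.03], [0, 0, 0]], [0, [-0.37, 0, -0.03], [0, 0, 0]], [0, [-0.47, 0, -0.03], [0, 0, 0]], [0, [-0.57, 0, -0.03], [0, 0, 0]], [0, [-0.67, 0, -0.03], [0, 0, 0]], [0, [-0.75, 0, -0.03], [0, 0, 0]]]'

```text
time: 12.68
eef_pos: [0.526, 0.1404, 0.3116]
tcp_rot: [0.198, 0.327, -0.476, 0.792]
contact_force: [1.3, 0.6, -0.5]
opening: -0.0
```

Emit:
play_rows --rows '[[0, [0, 0, 0], [0, 0, 0]], [0, [0, 0, 0], [0, 0, 0]], [0, [0, 0, 0], [0, 0, 0]], [0, [0, 0, 0], [0, 0, 0]], [0, [0, 0, 0], [0, 0, 0]], [0, [0, 0, 0], [0, 0, 0]], [0, [0, 0, 0], [0, 0, 0]], [0, [0, 0, 0], [0, 0, 0]]]'

```text
time: 13.35
eef_pos: [0.5267, 0.1384, 0.3084]
tcp_rot: [0.197, 0.328, -0.477, 0.791]
contact_force: [-0.0, -1.2, -0.2]
opening: -0.002
```

```bash
python3 tp.py; python3 - <<'E'
from h import *
snap("scene","pics/s7.png");snap("top","pics/t7.png")
a=cv2.imread("pics/s7.png")[70:270,240:400];b=cv2.imread("pics/t7.png")
cv2.imwrite("pics/c7.png",np.hstack([cv2.resize(a,(400,500),interpolation=2),cv2.resize(b[150:400,190:390],(400,500),interpolation=2)]))
t=cv2.imread("pics/t0.png").astype(int)
for n,(r0,r1,c0,c1) in dict(tray=(270,376,204,302),tape=(172,224,418,470),bottle=(246,300,460,516)).items(): print(n,np.abs(b[r0:r1,c0:c1].astype(int)-t[r0:r1,c0:c1]).mean().round(2))
E
```

```text
13.35 TCP H [-148.4  107.2  308.4] F heater [ 1.1 -0.6 -0.2] F push -1.1 [ 0.39 -0.03  1.92 -0.82  1.28  1.74]
tray 21.97
tape 1.19
bottle 1.38
```

View pics/c7.png

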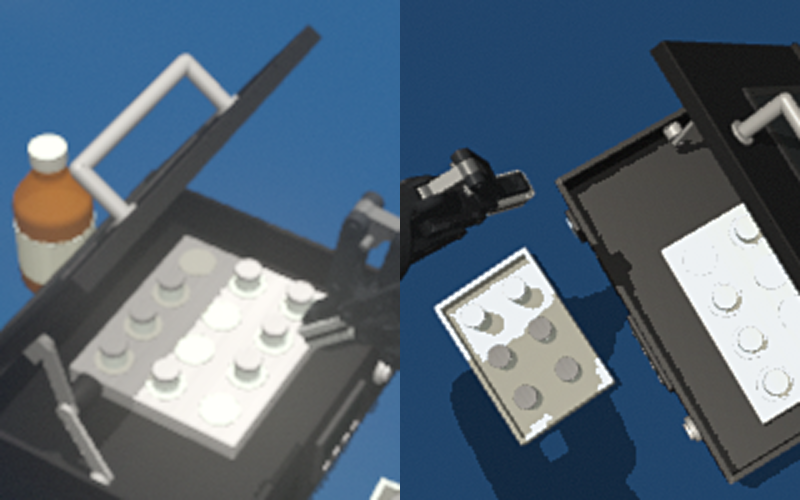

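The lid is up with the links bent past straight (upper slope 0.40, lower 0.56). The tray corners in the top view still sit at (210,302), (255,275) and (252,370), so the tray difference is only the arm's shadow. Nothing is touching, so I'm handing in.

```bash
python3 -c "
from plant import ctrl
print(ctrl.sign_off())"
```

```text
the job is handed in; nothing more can be done
None
```

The heater's lid is up and, as far as my checks show, locked on its stay. I handed the job in at about 13.5 s of the 54 s allowed.

- **Raising the lid:** I lifted it by the bar handle until the stay came taut, at a pull of about 22 N. The lid held when I let go.
- **Locking the stay:** I came in from the heater's front side with the fingers shut and leaning 45°, and pushed the knob until it went hard. At the stop the push rose from 7 to 20 N over 0.4 mm; I stopped there and backed out.
- **Last checks:** About a second after backing out, the pictures showed the lid still up and the links bent past straight. The wrist force was near zero, so the robot was touching nothing.
- **Bottle, tape roll and tray:** The bottle and tape roll areas of the top picture were nearly unchanged. The tray area differed because of the arm's shadow, but its corners matched the first picture to about 2 pixels.

**What disagreed:**
- **Grip on the bar:** The bar rolled an estimated 7 mm further towards the fingertips during the lift, so the lid angle worked out from the tool read about 0.03–0.04 rad too high. I used the pictures for the angle and raised the grip from 50 to 80 N.
- **Knob force:** The knob passed straight at only about 1–2 N, less than the 4 N expected.

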